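Vent the plate incubator at its marked lid angle

ROBOT

A 6-joint arm with a two-finger parallel gripper is mounted at the origin on a cart in front of the work surface, level with it; the furniture and walls round the work are solid. World frame = base frame: x ahead of the robot, y to its left, z up, the work surface at z = 0. Lengths are in m, angles in rad, forces in N, time in s.
With the tool pointing down it reaches from about 0.425 to 0.95 m from the base axis. Payload 3.5 kg.
Tool frame: the origin (TCP) lies on the centre line of the jaws, within the pads' length; the fingertips stand 8 mm ahead of it and the grasp point (between the pads) lies 11 mm behind it; z points along the fingers, y is the line along which they close (so a half turn about z gives the same grasp; the last joint's range is limited). The gripper opens to 85 mm and grips with 20 to 120 N. Pads are 22 mm wide; open, the fingers measure 114 mm over their backs; the gripper's body (76 mm by 85 mm) begins 54 mm behind the grasp point. The pads swing forward as they close: fully open they stand 13 mm farther back than shut.
Start: joints at [1.083, 0.286, 1.577, -0, 1.279, -0.15], TCP at [0.224, 0.637, 0.239] pointing down, gripper open.
Joint ranges: [-2.77, 2.77], [-0.9, 2.22], [0.21, 2.48], [-1.53, 4.67], [0.24, 2.81], [-2.84, 2.84]. Speed limits (rad/s): [2.79, 2.79, 3.14, 3.14, 3.14, 3.14].

INTERFACE

Orientations are given as a unit quaternion [x, y, z, w].
In Python, from plant import ctrl gives the robot as it stands. The module is installed in compiled form; this text tells all that it offers.
- The arm moves only by the tool send_rows, never from a script. Its argument "steps" is a list of rows, each a list of 5 numbers: the shift along the tool's x, y, z in m, then the turn about the tool's z in degrees, then the opening, from -1 (shut) to 1 (fully open). A call has 1 to 12 rows; each row is the pose to reach, as a shift and turn from the pose commanded when the call began, along the tool's axes at that moment; what a row does not reach only later rows make up. A row lasts 1/10 s, in which the tool goes at most 50 mm and 8.59 degrees, less where a joint would pass 70% of its speed; a pose out of reach is approached as far as the arm can. A call with a gripper value outside its range is refused whole. The fingers move at their own pace and stop on an object; "squeeze" is the grip in N (left out, the last holds). Time passes only in rows, so rows that repeat a pose let the fingers close. It gives the time, the measured TCP pose, the force, the opening and the grip force at its end, in the units of the state.
- ctrl.get_state(): the state, without advancing time (a new reading comes with each control period).
- ctrl.read_camera(name): name is "scene" or "top" or "wrist"; returns the picture (420x560x3 uint8, red, green, blue); there is no depth.
- ctrl.calibration(name): a dict with "intrinsics" (3x3 intrinsics, pixels), "extrinsics" (4x4, takes a point from world to camera coordinates); the wrist camera has in their place "tool_from_camera" (4x4, takes a point from camera to tool coordinates, whose origin is the TCP and whose axes are the flange's). Camera axes: x right, y up, looking along -z (the intrinsics and any distortion apply to the point x, -y, -z); pixel columns grow to the right and rows downward; lengths in m; the calibration is good to about 2 mm. A picture is of the moment at which its call begins: read the wrist's pose just before it. calibration takes no time and is no camera call.
- ctrl.sign_off(): hands the job in; it is judged then, once.
The state is a dict: "time": time; "qpos": joint angles; "dq": joint speeds; "joint_efforts": joint torques, N m; "eef_pos": TCP position; "tcp_rot": TCP orientation; "contact_force": force on the tool from outside, world axes, zero at the start; "wrist_torque": the same for the moment, N m; "opening": opening from 0.0 (shut) to 1.0 (fully open); "finger_force": force on a finger pad.
Only numpy, scipy, OpenCV 4.12 (cv2) and the standard library are available. Lean on these libraries where they do the work, as an engineer would, in place of code of your own. Each camera call takes 0.05 s, during which the arm holds its last target. There are 200 camera calls.

TASK

Pause the plate incubator by pressing its three keys fully down, one at a time while the lid is still shut: the round one, then the straight bar, then the cross. Then lift the sprung lid until the pin on its edge is level with the tip of the index arm beside it, not raising it well past, and finish while holding the lid still there: do not let go. Leave the index arm as it is set and do not disturb the other things on the bench.

Things in the scene. Friction and masses are not known exactly. Their poses are not given: they have to be found in the camera images.
- incubator: white bench plate incubator, fixed to the worktop, housing 180 mm deep (its x) by 263 mm wide (its y) by 80 mm high. Origin: under the middle of the chamber (chamber 200 mm wide, y -100 to +100 mm), on the worktop; x points away from the robot, y to its left, z up. A console 64 mm wide, y -163 to -99 mm, top 80 mm high, adjoins the chamber on the right and carries three keys in a row along x, at x -72, -24 and +24 mm, y -131 mm; which key stands in which place varies
- lid (a joint): angle of the lid about its hinge, rad: 0 shut, grows as the front rises, stop at 1.3. Lid: white frame with a window, 167 mm deep, 196 mm wide, 14 mm thick, top 95 mm above the worktop when shut; 0.28 to 0.46 kg. A spring pulls it shut: lifting at the handle takes about 5 N when shut and 7 to 14 N (straight up) at the marked angles; let go, it falls shut
- lid_handle (a point): middle of the lid's handle: a steel round bar 10 mm thick, along the incubator's y, 94 mm clear between its two end brackets, carried 34 mm above the lid's top and 23 mm ahead of its front edge (129 mm above the worktop, incubator x -110 mm, when shut). It lies 190 mm from the hinge axis along the lid and 45 mm above it across the lid, and tilts with the lid; the bar is round, so it can turn between the fingers
- lid_hinge (a point): point on the lid's hinge axis, mid-width, at the rear: incubator x +80 mm, y 0, 84 mm above the worktop; the axis runs along the incubator's y
- lid_pointer (a point): end of the small dark pin, 6 mm thick, that sticks out of the left edge of the lid near its front, 160 mm from the hinge axis along the lid, incubator y +108 mm. Its axes turn with the lid
- mark (a joint): angle of the index arm about the same hinge axis, rad, measured as for the lid: lid and index arm are level with each other when both joints read the same. It is pre-set somewhere between 0.35 and 0.75, held by friction, and must be left so
- mark_tip (a point): broad tip of the index arm: a slim dark bar, 8 mm wide and 12 mm deep, beside the lid on its left (incubator y +118 mm), pivoting on the lid's hinge axis; the tip, 30 by 14 by 6 mm, lies 160 mm from the axis, the same as the lid's pin, which comes to stand right beside it. Its x runs back along the arm to the axis, its z across the arm, upward. A thin fixed wire arc, 110 mm round the axis at y +106 mm, stands beside it
- key_round (a joint): travel of this key, m: 0 up, 0.006 fully down; a spring, 1 N at first and 4 N fully down, returns it. The cap is a plain round stud 22 mm across, dark
- key_round_top (a point): middle of the top of the key whose cap is a plain round stud 22 mm across; 100 mm above the worktop when up, 12 mm above its white base plate, 44x46 mm. Keys are 48 mm apart, centre to centre
- key_bar (a joint): travel of this key, m: 0 up, 0.006 fully down; a spring, 1 N at first and 4 N fully down, returns it. The cap is a straight bar 11 mm wide (along the incubator's x) and 38 mm long (along its y), dark
- key_bar_top (a point): middle of the top of the key whose cap is a straight bar 11 mm wide (along the incubator's x) and 38 mm long (along its y); 100 mm above the worktop when up, 12 mm above its white base plate, 44x46 mm. Keys are 48 mm apart, centre to centre
- key_cross (a joint): travel of this key, m: 0 up, 0.006 fully down; a spring, 1 N at first and 4 N fully down, returns it. The cap is a plus-shaped cross, 34 mm over its arms, arms 11 mm wide, dark
- key_cross_top (a point): middle of the top of the key whose cap is a plus-shaped cross, 34 mm over its arms, arms 11 mm wide; 100 mm above the worktop when up, 12 mm above its white base plate, 44x46 mm. Keys are 48 mm apart, centre to centre
- timer: bench timer, white box 45x70x29 mm, loose, a bystander; origin: centre of its underside
- specimen_jar: specimen jar with screw lid, 64 mm across, 75 mm tall, loose, a bystander; origin: centre of its underside
- vial: small glass vial, 30 mm across, 70 mm tall, loose, a bystander; origin: centre of its underside
- plate: single culture plate lying flat, 90 mm across, 15 mm tall, loose, a bystander; origin: centre of its underside
- flask: conical glass flask, 80 mm across, 119 mm tall, loose, a bystander; origin: centre of its underside

How it is judged:
On the way, in this order (a step that is already met when the one before it is completed fails the run):
1. the round key alone is pressed down (4 of its 6 mm or more), lid shut (value of joint key_round above 0.004 m and value of joint each of key_bar, key_cross below 0.0015 m and value of joint lid below 0.03 rad), for 0.05 s.
2. the bar key alone is pressed down (4 of its 6 mm or more), lid shut (value of joint key_bar above 0.004 m and value of joint each of key_round, key_cross below 0.0015 m and value of joint lid below 0.03 rad), for 0.05 s.
3. the cross-shaped key alone is pressed down (4 of its 6 mm or more), lid shut (value of joint key_cross above 0.004 m and value of joint each of key_round, key_bar below 0.0015 m and value of joint lid below 0.03 rad), for 0.05 s.
4. the gripper holds the lid with its pin level with the index arm's tip (within 10 mm) (z of lid_pointer in the frame of mark_tip between -0.01 and 0.01 m and contact force between the fingers and lid above 2 N), for 0.3 s.
At the end, for the whole second after the job is handed in: The gripper's fingers hold the lid (more than 2 N between them) at rest with its pin within 10 mm (about 3.6 degrees) of level with the index arm's tip; all keys are up again; the index arm has not shifted (8 mm); no bystander is displaced by 30 mm or tipped (all of step 4 and velocity of joint lid between -0.05 and 0.05 rad/s and value of joint each of key_round, key_bar, key_cross below 0.0015 m and distance of mark_tip from where it was at the start of the episode below 0.008 m and distance of each of timer, specimen_jar, vial, plate, flask from where it was at the start of the episode below 0.03 m and angle between each of timer, specimen_jar, vial, plate, flask's own z axis and vertical below 0.5 rad); the arm keeps its last pose, push and grip.
It fails at once if two keys are pressed at once (value of joint each of key_round, key_bar above 0.003 m or value of joint each of key_round, key_cross above 0.003 m or value of joint each of key_bar, key_cross above 0.003 m).
It fails at once if the lid is raised well past the index arm (its pin more than 22 mm above the arm's tip, about 8 degrees) (z of lid_pointer in the frame of mark_tip above 0.022 m).
It fails at once if the index arm is shifted (its tip by more than 8 mm) (distance of mark_tip from where it was at the start of the episode above 0.008 m).
It fails at once if a bystander is pushed by more than 30 mm or tipped over (distance of any of timer, specimen_jar, vial, plate, flask from where it was at the start of the episode above 0.03 m or angle between any of timer, specimen_jar, vial, plate, flask's own z axis and vertical above 0.5 rad).
It also fails if it takes over 61 s, if anything falls off the work surface, if the arm or the gripper's body presses on something with over 40 N, if the wrist force passes 120 N, or if a joint passes its speed limit or range.

## Working session

There is one attempt and no reset: what is moved stays moved. The work goes in short steps, Python scripts to look and compute and a tool call to move; the robot and the scene stay as the last step left them, time stands still between calls to the robot, and variables do not carry over. Pictures are saved under pics/ and viewed, at most 10 in all, crops included, and the job is handed in when it is done.

Besides the shell and the picture viewer there is one more tool, called after "Call:" by a JSON object that holds its "name" and its "arguments". send_rows: Moves the arm, as the interface text tells. Its arguments: {"type":"object","properties":{"steps":{"type":"array","items":{"type":"array","items":{"type":"number"}}},"squeeze":{"type":"number"}},"required":["steps"]}

```bash
mkdir -p pics; python3 - <<'E'
from plant import ctrl
import cv2,numpy as np
np.set_printoptions(precision=4,suppress=True)
s=ctrl.get_state();print(s)
for n in("scene","top"):
    cv2.imwrite(f"pics/{n}0.png",ctrl.read_camera(n)[...,::-1]);c=ctrl.calibration(n);print(n,c)
print(ctrl.calibration("wrist"))
E
```

```text
{'time': 0.0, 'qpos': array([ 1.083 ,  0.2872,  1.5782, -0.    ,  1.2786, -0.15  ]), 'dq': array([ 0.0019, -0.0013, -0.0012, -0.0007,  0.0007,  0.0002]), 'joint_efforts': array([  0.0029, -40.5982, -29.2628,  -0.    ,   0.0059,   0.    ]), 'eef_pos': array([0.2234, 0.6363, 0.2379]), 'tcp_rot': array([ 0.1681,  0.9858, -0.0011, -0.0004]), 'contact_force': array([ 0.6838, -0.3677, -0.1193]), 'wrist_torque': array([-0.0412,  0.0315, -0.0183]), 'finger_force': 0.0, 'opening': 0.9986698650377208}
scene {'intrinsics': array([[425.6107,   0.    , 281.963 ],
       [  0.    , 425.6107, 209.5953],
       [  0.    ,   0.    ,   1.    ]]), 'extrinsics': array([[ 0.5122, -0.8588, -0.0106, -0.3186],
       [ 0.4855,  0.2793,  0.8284, -0.3244],
       [-0.7085, -0.4295,  0.56  , -0.7024],
       [ 0.    ,  0.    ,  0.    ,  1.    ]])}
top {'intrinsics': array([[390.3212,   0.    , 277.5475],
       [  0.    , 390.3212, 211.0464],
       [  0.    ,   0.    ,   1.    ]]), 'extrinsics': array([[-0.0143, -0.9994,  0.0302, -0.0661],
       [ 0.9964, -0.0117,  0.0836, -0.5032],
       [-0.0832,  0.0313,  0.996 , -1.0692],
       [ 0.    ,  0.    ,  0.    ,  1.    ]])}
{'intrinsics': array([[327.0785,   0.    , 284.3261],
       [  0.    , 327.0785, 210.2505],
       [  0.    ,   0.    ,   1.    ]]), 'tool_from_camera': array([[ 0.0003,  0.9618,  0.2736,  0.0705],
       [ 1.    , -0.    , -0.0012,  0.001 ],
       [-0.0012,  0.2736, -0.9618, -0.1341],
       [ 0.    ,  0.    ,  0.    ,  1.    ]])}
```

View pics/scene0.png

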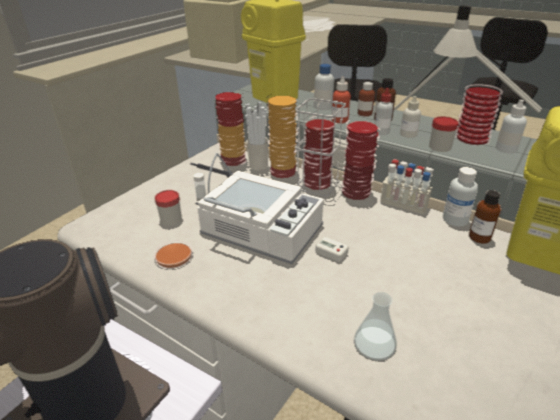

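View pics/top0.png

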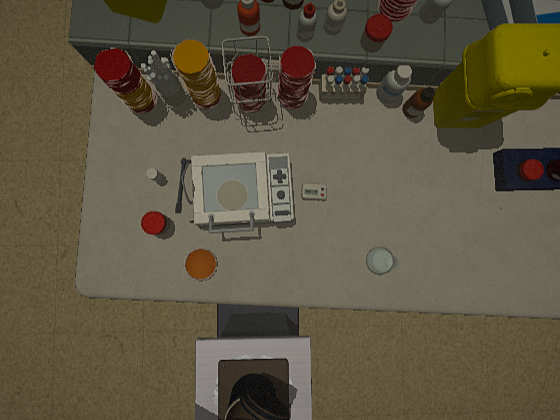

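Top view: incubator housing at about (190–293, 152–235), handle (232,220); keys from front to rear are bar (281,213), round (280,195) and cross (280,176); index arm at (182,185), bystanders clear of the console. Measuring next.

```bash
cat > h.py <<'E'
import numpy as np,cv2
from scipy.spatial.transform import Rotation as R
np.set_printoptions(precision=4,suppress=True)
def ray(c,px,T=None):
    d=np.linalg.inv(c["intrinsics"])@[px[0],px[1],1]; d=np.array([d[0],-d[1],-d[2]])
    M=np.linalg.inv(c["extrinsics"]) if T is None else T
    return M[:3,3],M[:3,:3]@d
def onz(c,px,z,T=None):
    o,d=ray(c,px,T);return o+d*(z-o[2])/d[2]
def proj(c,p,T=None):
    E=c["extrinsics"] if T is None else np.linalg.inv(T)
    q=E[:3,:3]@p+E[:3,3];q=c["intrinsics"]@[q[0],-q[1],-q[2]];return q[:2]/q[2]
def wristT(s,c):
    T=np.eye(4);T[:3,:3]=R.from_quat(s["tcp_rot"]).as_matrix();T[:3,3]=s["eef_pos"];return T@c["tool_from_camera"]
E
python3 - <<'E'
from h import *
from plant import ctrl
c=ctrl.calibration("top");im=cv2.imread("pics/top0.png")
g=im.max(2);m=(g<75).astype('u1')*255
m[:, :262]=0;m[:,296:]=0;m[:165]=0;m[222:]=0
n,l,st,ce=cv2.connectedComponentsWithStats(m)
for i in range(1,n):
    if st[i,4]>12: print(st[i],ce[i],onz(c,ce[i],.1))
x=cv2.resize(im[140:245,165:330],None,fx=4.8,fy=4.8,interpolation=cv2.INTER_CUBIC)
cv2.imwrite("pics/topc.png",x)
E
```

```text
[283 165  13  57  90] [292.0333 198.6333] [ 0.5278 -0.1084  0.1   ]
[273 170  13  13  95] [279.2105 176.1474] [ 0.5873 -0.0759  0.1   ]
[277 191   8   8  52] [280.4808 194.5962] [ 0.5387 -0.0785  0.1   ]
[275 211  16   5  58] [282.0517 212.569 ] [ 0.4916 -0.0819  0.1   ]
```

View pics/topc.png

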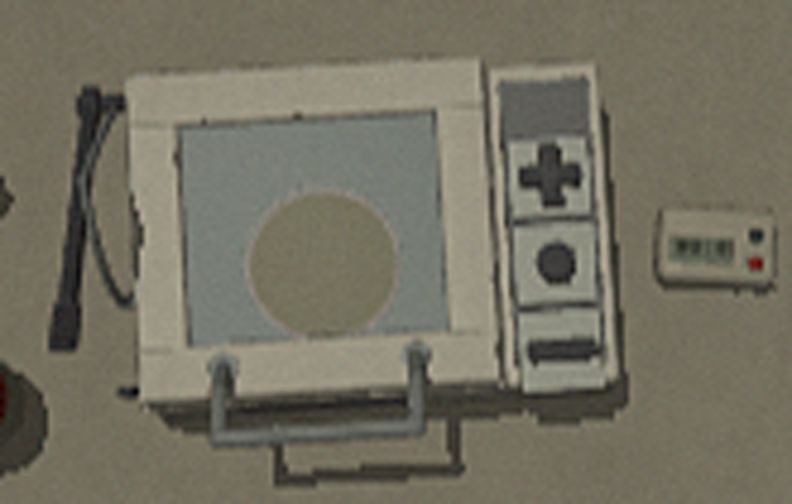

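The crop confirms it: bar, round, cross from front to rear, spacing about 48 mm, yaw about +3.6°. The pin (122,392) and arm tip (65,325) are on the left. Now moving with the gripper shut.

Call:
{"name": "send_rows", "arguments": {"steps": [[-0.028,-0.029,0,5.6,-1],[-0.056,-0.058,0,11.2,-1],[-0.084,-0.087,0,16.8,-1],[-0.112,-0.116,0,22.4,-1],[-0.14,-0.145,0,28,-1],[-0.168,-0.174,0,33.6,-1],[-0.196,-0.203,0,39.2,-1],[-0.224,-0.232,0,44.8,-1],[-0.252,-0.261,0,50.4,-1],[-0.28,-0.29,0,56,-1],[-0.308,-0.319,0,61.6,-1],[-0.33,-0.35,0,67,-1]]}}

```text
time: 1.3
eef_pos: [0.4194, 0.1956, 0.239]
tcp_rot: [0.686, 0.728, -0.0, -0.0]
contact_force: [0.3, -0.9, 0.0]
opening: 0.003
finger_force: 0.0
```

```bash
python3 - <<'E'
from h import *
from plant import ctrl
s=ctrl.get_state();print(s["time"],s["qpos"],s["eef_pos"],s["opening"],s["contact_force"]);M=R.from_quat(s["tcp_rot"]).as_matrix();print(M)
c=ctrl.calibration("top")
f=lambda x,y:(165+(x+.5)/4.8-.5,140+(y+.5)/4.8-.5)
k={n:onz(c,f(*p),.1)[:2] for n,p in dict(cross=(550,173),round=(556,262),bar=(562,350)).items()}
yaw=np.arctan2(*(k['cross']-k['bar'])[::-1]);A=np.array([[np.cos(yaw),-np.sin(yaw)],[np.sin(yaw),np.cos(yaw)]])
o=np.mean(list(k.values()),0)-A@[-.024,-.131]
print(k,yaw,o,"handle",o+A@[-.11,0],onz(c,f(218,440),.129),onz(c,f(415,430),.129),onz(c,f(316,435),.129))
print("to round in tool",M.T@(np.r_[k['round'],.2]-s["eef_pos"]))
# index arm angle: tip px vs theta
O=np.r_[o,0]
for th in np.arange(.3,.81,.05):
    l=np.r_[A@[.08-.16*np.cos(th),.118],.084+.16*np.sin(th)]+O
    print(th,[proj(ctrl.calibration(n),l) for n in("top","scene")])
E
```

```text
1.3 [ 0.2166 -0.1982  2.079  -0.0001  1.2609  0.1572] [0.4194 0.1956 0.239 ] 0.0034823470605306744 [ 0.2789 -0.8698  0.0356]
[[-0.0594  0.9982 -0.0002]
 [ 0.9982  0.0594 -0.0001]
 [-0.0001 -0.0002 -1.    ]]
{'cross': array([ 0.5886, -0.0758]), 'round': array([ 0.5397, -0.0784]), 'bar': array([ 0.4918, -0.0809])} 0.05238296081626056 [0.5571 0.0537] handle [0.4473 0.0479] [0.4446 0.1001 0.129 ] [ 0.4485 -0.0023  0.129 ] [0.4466 0.0493 0.129 ]
to round in tool [-0.2806  0.1038  0.039 ]
0.3 [array([182.6246, 218.1217]), array([192.2783, 183.674 ])]
0.35 [array([181.9268, 216.8927]), array([192.5284, 180.5146])]
0.39999999999999997 [array([181.2231, 215.4965]), array([192.8824, 177.3211])]
0.44999999999999996 [array([180.5158, 213.9337]), array([193.3399, 174.1047])]
0.49999999999999994 [array([179.8068, 212.2056]), array([193.8997, 170.8766])]
0.5499999999999999 [array([179.0985, 210.314 ]), array([194.5601, 167.6484])]
0.5999999999999999 [array([178.3932, 208.2617]), array([195.3192, 164.4314])]
0.6499999999999999 [array([177.6932, 206.0522]), array([196.1743, 161.2372])]
0.7 [array([177.0011, 203.6899]), array([197.1225, 158.0772])]
0.7499999999999999 [array([176.3193, 201.1798]), array([198.1604, 154.9626])]
0.7999999999999998 [array([175.6505, 198.5281]), array([199.284 , 151.9046])]
```

Call:
{"name": "send_rows", "arguments": {"steps": [[-0.04,0.015,0,0,-1],[-0.08,0.03,0,0,-1],[-0.12,0.045,0,0,-1],[-0.16,0.06,0,0,-1],[-0.2,0.075,0,0,-1],[-0.24,0.09,0,0,-1],[-0.28,0.104,0,0,-1],[-0.28,0.104,0,0,-1],[-0.28,0.104,0.03,0,-1],[-0.28,0.104,0.07,0,-1],[-0.28,0.104,0.1,0,-1],[-0.28,0.104,0.1,0,-1]]}}

```text
time: 2.5
eef_pos: [0.5364, -0.0736, 0.1337]
tcp_rot: [0.684, 0.729, -0.002, -0.005]
contact_force: [-0.9, -0.1, -0.3]
opening: 0.004
finger_force: 0.0
```

```bash
python3 - <<'E'
from h import *
from plant import ctrl
s=ctrl.get_state();print(s["time"],s["eef_pos"],s["contact_force"])
im=ctrl.read_camera("wrist")[...,::-1].copy();cv2.imwrite("pics/w1.png",im)
E
```

```text
2.5 [ 0.5364 -0.0736  0.1337] [-0.9421 -0.0768 -0.3287]
```

View pics/w1.png

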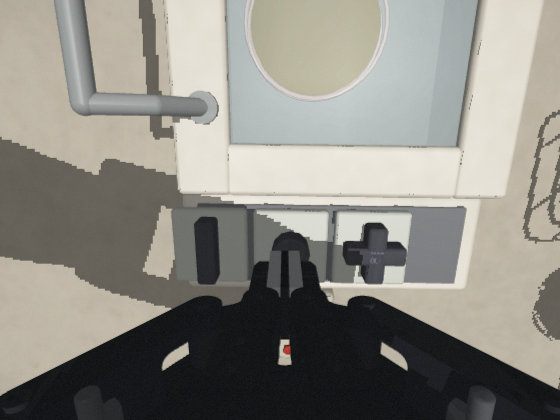

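The wrist picture shows the bar key at (207,250), the cross at (374,253) and the round key's rim at about (291,240), partly hidden behind the fingertips.

```bash
python3 - <<'E'
from h import *
from plant import ctrl
s=ctrl.get_state();c=ctrl.calibration("wrist");T=wristT(s,c);M=R.from_quat(s["tcp_rot"]).as_matrix()
b=onz(c,(207,250),.1,T);x=onz(c,(374,253),.1,T);m=(b+x)/2
print(s["eef_pos"],b,x,m,np.linalg.norm(b-x));print(M.T@(m-s["eef_pos"]))
print(M.T@(b-s["eef_pos"]),M.T@(x-s["eef_pos"]))
print("handle corner left bracket", onz(c,(78,103),.129,T), "round in px",proj(c,m,T))
E
```

```text
[ 0.5385 -0.0743  0.1369] [ 0.4944 -0.0781  0.1   ] [ 0.5884 -0.0736  0.1   ] [ 0.5414 -0.0758  0.1   ] 0.09412332527123021
[-0.0019  0.003   0.0368]
[-0.0011 -0.0441  0.0371] [-0.0026  0.05    0.0366]
handle corner left bracket [ 0.4476 -0.0034  0.129 ] round in px [290.4789 251.4996]
```

Call:
{"name": "send_rows", "arguments": {"steps": [[0,0,0.012,0,-1],[0,0,0.022,0,-1],[0,0,0.028,0,-1],[0,0,0.032,0,-1],[0,0,0.032,0,-1],[0,0,0.032,0,-1]]}}

```text
time: 3.15
eef_pos: [0.5408, -0.0756, 0.1077]
tcp_rot: [0.684, 0.729, 0.0, 0.0]
contact_force: [-1.2, 0.9, 0.7]
opening: -0.002
finger_force: 0.5
```

Call:
{"name": "send_rows", "arguments": {"steps": [[0,0,0.002,0,-1],[0,0,0.004,0,-1],[0,0,0.004,0,-1],[0,0,0.004,0,-1]]}}

```text
time: 3.55
eef_pos: [0.541, -0.0757, 0.1038]
tcp_rot: [0.684, 0.729, 0.0, 0.0]
contact_force: [-0.5, -0.1, 2.8]
opening: -0.003
finger_force: 1.5
```

Call:
{"name": "send_rows", "arguments": {"steps": [[0,0,0.001,0,-1],[0,0,0.002,0,-1],[0,0,0.0025,0,-1],[0,0,0.0025,0,-1],[0,0,0.0025,0,-1]]}}

```text
time: 4.05
eef_pos: [0.5411, -0.0757, 0.102]
tcp_rot: [0.684, 0.729, 0.0, 0.0]
contact_force: [-2.1, 0.3, 8.1]
opening: 0.0
finger_force: 3.8
```

Call:
{"name": "send_rows", "arguments": {"steps": [[0,0,-0.012,0,-1],[0,0,-0.03,0,-1],[0,0,-0.03,0,-1],[-0.001,-0.025,-0.03,0,-1],[-0.001,-0.048,-0.03,0,-1],[-0.001,-0.048,-0.03,0,-1],[-0.001,-0.048,-0.03,0,-1],[-0.001,-0.048,-0.018,0,-1],[-0.001,-0.048,-0.008,0,-1],[-0.001,-0.048,-0.008,0,-1]]}}

```text
time: 5.05
eef_pos: [0.4923, -0.0793, 0.1068]
tcp_rot: [0.684, 0.729, -0.001, -0.001]
contact_force: [-0.9, 0.5, 1.6]
opening: -0.002
finger_force: 0.7
```

Call:
{"name": "send_rows", "arguments": {"steps": [[0,0,0.002,0,-1],[0,0,0.004,0,-1],[0,0,0.006,0,-1],[0,0,0.008,0,-1],[0,0,0.008,0,-1],[0,0,0.008,0,-1]]}}

```text
time: 5.65
eef_pos: [0.4928, -0.0795, 0.102]
tcp_rot: [0.684, 0.729, -0.0, -0.0]
contact_force: [-3.8, 1.2, 7.9]
opening: -0.002
finger_force: 4.0
```

Bar bottomed at the same height as the round key. Next is the cross, 96 mm to the rear.

Call:
{"name": "send_rows", "arguments": {"steps": [[0,0,-0.012,0,-1],[0,0,-0.03,0,-1],[0,0,-0.03,0,-1],[0,0.025,-0.03,0,-1],[0,0.05,-0.03,0,-1],[0,0.075,-0.03,0,-1],[0,0.096,-0.03,0,-1],[0,0.096,-0.03,0,-1],[0,0.096,-0.03,0,-1],[0,0.096,-0.018,0,-1],[0,0.096,-0.008,0,-1],[0,0.096,-0.008,0,-1]]}}

```text
time: 6.85
eef_pos: [0.5868, -0.0732, 0.1065]
tcp_rot: [0.684, 0.729, -0.001, -0.002]
contact_force: [-0.4, -0.2, 1.4]
opening: -0.002
finger_force: 0.8
```

Call:
{"name": "send_rows", "arguments": {"steps": [[0,0,0.002,0,-1],[0,0,0.004,0,-1],[0,0,0.006,0,-1],[0,0,0.008,0,-1],[0,0,0.008,0,-1],[0,0,0.008,0,-1]]}}

```text
time: 7.45
eef_pos: [0.5884, -0.0735, 0.102]
tcp_rot: [0.684, 0.729, -0.0, -0.0]
contact_force: [-4.0, 1.3, 6.9]
opening: 0.001
finger_force: 3.6
```

Call:
{"name": "send_rows", "arguments": {"steps": [[0,0,-0.03,0,-1],[0,0,-0.07,0,-1],[0,0,-0.1,0,0],[0,0,-0.1,0,1],[0.033,-0.033,-0.1,0,1],[0.066,-0.066,-0.1,0,1],[0.1,-0.1,-0.1,0,1],[0.131,-0.133,-0.1,0,1],[0.131,-0.133,-0.1,0,1],[0.131,-0.133,-0.1,0,1]]}}

```text
time: 8.45
eef_pos: [0.4471, 0.0493, 0.2002]
tcp_rot: [0.684, 0.73, 0.0, 0.0]
contact_force: [0.9, -0.1, -0.1]
opening: 0.994
finger_force: 0.0
```

```bash
python3 - <<'E'
from h import *
from plant import ctrl
s=ctrl.get_state();print(s["time"],s["eef_pos"],s["opening"])
cv2.imwrite("pics/w2.png",ctrl.read_camera("wrist")[...,::-1])
i=ctrl.read_camera("scene")[...,::-1];cv2.imwrite("pics/s2.png",cv2.resize(i[130:260,150:340],None,fx=4,fy=4,interpolation=cv2.INTER_CUBIC))
E
```

```text
8.45 [0.4471 0.0493 0.2002] 0.9937873841476182
```

View pics/w2.png

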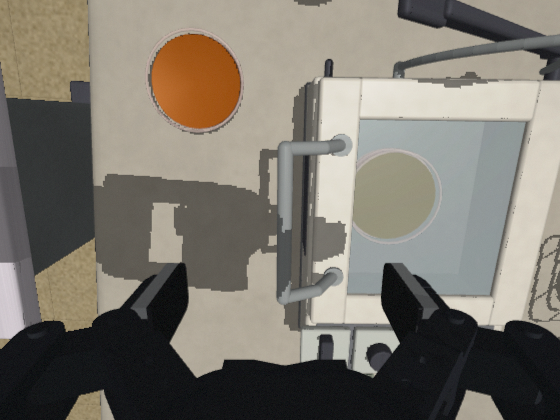

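View pics/s2.png

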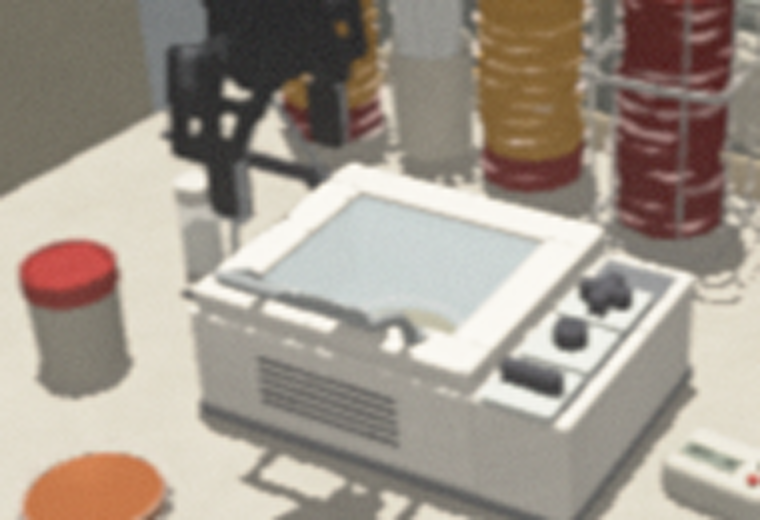

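Wrist view: handle bar runs (285,148)–(286,296), midway between the open fingers; pin at (329,65), index arm tip near (422,10). The scene crop shows all keys up. Measuring the handle and index tip.

```bash
python3 - <<'E'
from h import *
from plant import ctrl
s=ctrl.get_state();c=ctrl.calibration("wrist");T=wristT(s,c);M=R.from_quat(s["tcp_rot"]).as_matrix()
a=onz(c,(285,148),.129,T);b=onz(c,(286,296),.129,T);print(a,b,np.linalg.norm(a-b),M.T@((a+b)/2-s["eef_pos"]))
# index tip
for n,(x0,x1,y0,y1) in dict(top=(170,190,150,216),scene=(186,240,155,180)).items():
    im=cv2.imread(f"pics/{n}0.png")[y0:y1,x0:x1];m=(im.max(2)<80);ys,xs=np.nonzero(m)
    print(n)
    for r in range(y1-y0) if n=="top" else range(x1-x0):
        v=np.nonzero(m[r] if n=="top" else m[:,r])[0]
        if len(v): print((r+y0,v.min()+x0,v.max()+x0) if n=="top" else (r+x0,v.min()+y0,v.max()+y0),end=" ")
    print()
E
```

```text
[0.4451 0.1008 0.129 ] [ 0.4524 -0.0022  0.129 ] 0.10324196530976137 [0.0009 0.0003 0.0719]
top
(158, np.int64(182), np.int64(185)) (159, np.int64(182), np.int64(185)) (160, np.int64(181), np.int64(189)) (161, np.int64(181), np.int64(189)) (162, np.int64(181), np.int64(189)) (163, np.int64(181), np.int64(189)) (164, np.int64(182), np.int64(188)) (165, np.int64(182), np.int64(187)) (166, np.int64(182), np.int64(187)) (167, np.int64(181), np.int64(187)) (168, np.int64(181), np.int64(186)) (169, np.int64(181), np.int64(186)) (170, np.int64(181), np.int64(185)) (171, np.int64(181), np.int64(185)) (172, np.int64(181), np.int64(185)) (173, np.int64(181), np.int64(184)) (174, np.int64(181), np.int64(184)) (175, np.int64(180), np.int64(183)) (176, np.int64(180), np.int64(183)) (177, np.int64(180), np.int64(183)) (178, np.int64(180), np.int64(183)) (179, np.int64(180), np.int64(183)) (180, np.int64(180), np.int64(183)) (181, np.int64(180), np.int64(183)) (182, np.int64(180), np.int64(183)) (183, np.int64(179), np.int64(183)) (184, np.int64(179), np.int64(184)) (185, np.int64(179), np.int64(18
[... 1362 characters left out ...]
, np.int64(168)) (208, np.int64(167), np.int64(169)) (212, np.int64(170), np.int64(170)) (213, np.int64(169), np.int64(170)) (214, np.int64(169), np.int64(170)) (215, np.int64(169), np.int64(171)) (216, np.int64(170), np.int64(171)) (217, np.int64(170), np.int64(171)) (218, np.int64(170), np.int64(171)) (219, np.int64(171), np.int64(172)) (220, np.int64(171), np.int64(172)) (221, np.int64(171), np.int64(172)) (222, np.int64(171), np.int64(173)) (223, np.int64(171), np.int64(173)) (224, np.int64(171), np.int64(173)) (225, np.int64(172), np.int64(173)) (226, np.int64(172), np.int64(174)) (227, np.int64(172), np.int64(175)) (228, np.int64(172), np.int64(175)) (229, np.int64(174), np.int64(174))
```

Call:
{"name": "send_rows", "arguments": {"steps": [[0.001,0,0.025,0,1],[0.001,0,0.05,0,1],[0.001,0,0.07,0,1],[0.001,0,0.08,0,1],[0.001,0,0.082,0,1],[0.001,0,0.082,0,1]]}}

```text
time: 9.15
eef_pos: [0.4482, 0.0493, 0.1191]
tcp_rot: [0.685, 0.729, 0.0, 0.0]
contact_force: [0.4, -0.7, -0.8]
opening: 1.0
finger_force: 0.0
```

Call:
{"name": "send_rows", "arguments": {"steps": [[0,0,0,0,-1],[0,0,0,0,-1],[0,0,0,0,-1],[0,0,0,0,-1],[0,0,0,0,-1],[0,0,0,0,-1],[0,0,0,0,-1],[0,0,0,0,-1]], "squeeze": 60}}

```text
time: 9.95
eef_pos: [0.4468, 0.0498, 0.119]
tcp_rot: [0.684, 0.729, -0.001, -0.001]
contact_force: [-5.6, -0.4, 4.9]
opening: 0.09
finger_force: 58.7
```

```bash
python3 - <<'E'
from h import *
for th in (.05,.1,.15,.2,.25,.3,.35,.4,.45,.5,.55,.58,.6):
    a=np.array([.19-(.19*np.cos(th)-.045*np.sin(th)),.19*np.sin(th)+.045*np.cos(th)-.045]);print(th,a)
E
```

```text
0.05 [0.0025 0.0094]
0.1 [0.0054 0.0187]
0.15 [0.0089 0.0279]
0.2 [0.0127 0.0369]
0.25 [0.017  0.0456]
0.3 [0.0218 0.0541]
0.35 [0.0269 0.0624]
0.4 [0.0325 0.0704]
0.45 [0.0385 0.0782]
0.5 [0.0448 0.0856]
0.55 [0.0515 0.0927]
0.58 [0.0557 0.0968]
0.6 [0.0586 0.0994]
```

Gripped (opening 0.09, about 59 N). Lifting along the arc to about 0.4 rad.

Call:
{"name": "send_rows", "arguments": {"steps": [[0,0.0015,-0.005,0,-1],[0,0.0025,-0.0094,0,-1],[0,0.004,-0.014,0,-1],[0,0.0054,-0.0187,0,-1],[0,0.007,-0.023,0,-1],[0,0.0089,-0.028,0,-1],[0,0.011,-0.032,0,-1],[0,0.0127,-0.037,0,-1],[0,0.0127,-0.037,0,-1]]}}

```text
time: 10.85
eef_pos: [0.4593, 0.0504, 0.1562]
tcp_rot: [0.684, 0.729, -0.001, -0.001]
contact_force: [-6.5, -2.8, -4.7]
opening: 0.092
finger_force: 58.5
```

Call:
{"name": "send_rows", "arguments": {"steps": [[0,0.002,-0.004,0,-1],[0,0.0043,-0.0087,0,-1],[0,0.0065,-0.013,0,-1],[0,0.009,-0.017,0,-1],[0,0.0115,-0.021,0,-1],[0,0.0142,-0.0255,0,-1],[0,0.017,-0.0295,0,-1],[0,0.0198,-0.0335,0,-1],[0,0.0198,-0.0335,0,-1]]}}

```text
time: 11.75
eef_pos: [0.4783, 0.0514, 0.1899]
tcp_rot: [0.684, 0.729, -0.003, -0.002]
contact_force: [-10.1, -3.8, -0.3]
opening: 0.092
finger_force: 58.5
```

```bash
python3 - <<'E'
from h import *
from plant import ctrl
a=ctrl.read_camera("wrist")[...,::-1];b=ctrl.read_camera("scene")[...,::-1]
b=cv2.resize(b[130:260,150:340],(560,383),interpolation=cv2.INTER_CUBIC)
t=ctrl.read_camera("top")[...,::-1];cv2.imwrite("pics/t3.png",t)
cv2.imwrite("pics/w3f.png",a)
cv2.imwrite("pics/m3.png",cv2.resize(np.vstack([a[:, :],b]),(418,600)))
cv2.imwrite("pics/m3.png",np.hstack([cv2.resize(a,(400,300)),cv2.resize(b,(400,300))]))
E
```

```text
(no output)
```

View pics/m3.png

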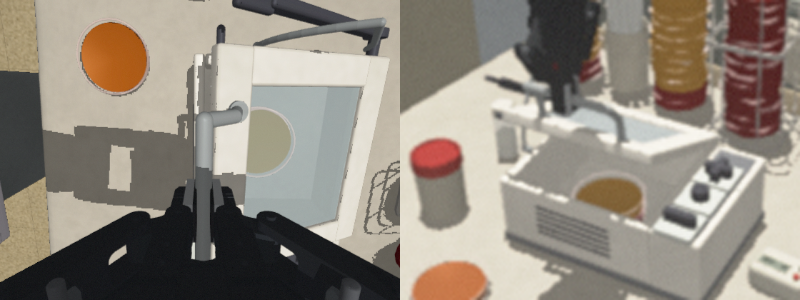

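The lid is open with the bar held. The pin (about (221,33) at 0.71× scale) is still lower and nearer the front than the arm tip (about (240,3)). Raising to about 0.55.

Call:
{"name": "send_rows", "arguments": {"steps": [[0,0.003,-0.004,0,-1],[0,0.006,-0.0078,0,-1],[0,0.009,-0.0115,0,-1],[0,0.0123,-0.0152,0,-1],[0,0.0155,-0.0188,0,-1],[0,0.019,-0.0223,0,-1],[0,0.019,-0.0223,0,-1],[0,0.019,-0.0223,0,-1]]}}

```text
time: 12.7
eef_pos: [0.4963, 0.0524, 0.2121]
tcp_rot: [0.684, 0.73, -0.004, -0.002]
contact_force: [-11.8, -3.9, 0.9]
opening: 0.089
finger_force: 58.7
```

```bash
python3 - <<'E'
from h import *
from plant import ctrl
s=ctrl.get_state();c=ctrl.calibration("wrist");T=wristT(s,c)
a=ctrl.read_camera("wrist")[...,::-1];t=ctrl.read_camera("top")[...,::-1];b=ctrl.read_camera("scene")[...,::-1]
for n,i in zip("wts",(a,t,b)):cv2.imwrite(f"pics/{n}4.png",i)
yaw=.055;A=np.array([[np.cos(yaw),-np.sin(yaw)],[np.sin(yaw),np.cos(yaw)]]);O=np.array([.5575,.0545,0])
print(s["eef_pos"])
for th in (.5,.55,.6,.65):
  for y in(.108,.118):
    l=np.r_[A@[.08-.16*np.cos(th),y],.084+.16*np.sin(th)]+O;print(th,y,proj(c,l,T),proj(ctrl.calibration("scene"),l),proj(ctrl.calibration("top"),l))
z=lambda i,x0,x1,y0,y1:cv2.resize(i[y0:y1,x0:x1],(400,300),interpolation=cv2.INTER_CUBIC)
cv2.imwrite("pics/m4.png",np.vstack([np.hstack([z(a,280,440,0,120),z(t,160,208,186,222)]),np.hstack([z(b,176,224,146,182),z(b,150,340,120,262)])]))
E
```

```text
[0.4963 0.0524 0.2121]
0.5 0.108 [289.6982  44.792 ] [197.0464 171.7019] [183.7036 211.9114]
0.5 0.118 [289.9798  23.0815] [193.7168 170.8056] [179.5478 212.1863]
0.55 0.108 [297.8969  41.8973] [197.7085 168.4622] [183.0184 210.0187]
0.55 0.118 [298.3318  19.2254] [194.3734 167.5773] [178.8333 210.2949]
0.6 0.108 [307.4944  38.8608] [198.4682 165.2334] [182.3352 207.9655]
0.6 0.118 [308.1204  15.1716] [195.1283 164.3602] [178.1213 208.2427]
0.65 0.108 [318.6073  35.6848] [199.3229 162.0272] [181.6562 205.7552]
0.65 0.118 [319.4685  10.9219] [195.9791 161.1659] [177.4144 206.0334]
```

View pics/m4.png

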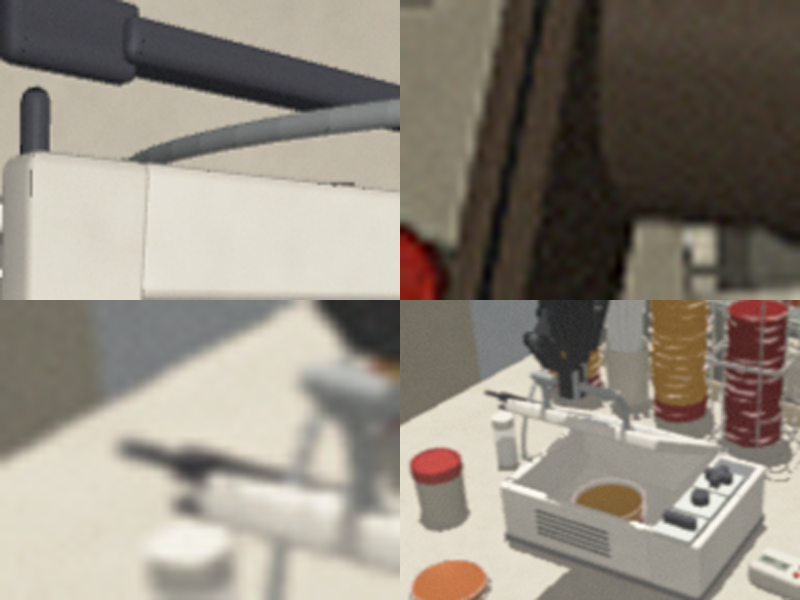

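Pin end is at wrist (294,36), giving a lid angle of about 0.525. In the scene view the tip centre is at about (196,164.5), so the mark is about 0.60, and the pin (198,170) is lower. Raise by about 0.07 rad.

Call:
{"name": "send_rows", "arguments": {"steps": [[0,0.0025,-0.0026,0,-1],[0,0.005,-0.0051,0,-1],[0,0.0075,-0.0076,0,-1],[0,0.01,-0.01,0,-1],[0,0.01,-0.01,0,-1],[0,0.01,-0.01,0,-1],[0,0.01,-0.01,0,-1]]}}

```text
time: 13.55
eef_pos: [0.5068, 0.0529, 0.2226]
tcp_rot: [0.684, 0.729, -0.003, -0.002]
contact_force: [-11.8, -4.6, 1.3]
opening: 0.091
finger_force: 58.7
```

```bash
python3 - <<'E'
from h import *
from plant import ctrl
s=ctrl.get_state();c=ctrl.calibration("wrist");T=wristT(s,c);cs=ctrl.calibration("scene")
a=ctrl.read_camera("wrist")[...,::-1];b=ctrl.read_camera("scene")[...,::-1]
cv2.imwrite("pics/w5.png",a)
yaw=.055;A=np.array([[np.cos(yaw),-np.sin(yaw)],[np.sin(yaw),np.cos(yaw)]]);O=np.array([.5575,.0545,0])
P=lambda th,y,r:np.r_[A@[.08-r*np.cos(th),y],.084+r*np.sin(th)]+O
for th in (.5,.55,.6,.65):
    print(th,"pin",proj(c,P(th,.108,.16),T),proj(cs,P(th,.108,.16)),"tip ends",[proj(c,P(th,.111,r),T) for r in(.145,.175)],[proj(cs,P(th,.118,r)) for r in(.145,.175)])
z=lambda i,x0,x1,y0,y1,w,h:cv2.resize(i[y0:y1,x0:x1],(w,h),interpolation=cv2.INTER_CUBIC)
cv2.imwrite("pics/m5.png",np.hstack([z(a,240,400,0,120,400,300),z(b,176,224,146,182,400,300)]))
E
```

```text
0.5 pin [270.1614  48.5965] [197.0464 171.7019] tip ends [array([294.0848,  45.5325]), array([244.2914,  39.3073])] [array([197.3851, 171.0572]), array([189.9501, 170.5472])]
0.55 pin [277.1444  46.0248] [197.7085 168.4622] tip ends [array([300.9873,  43.1851]), array([251.1631,  35.9374])] [array([197.9754, 168.1702]), array([190.6742, 166.9683])]
0.6 pin [285.3679  43.3409] [198.4682 165.2334] tip ends [array([308.9361,  40.7587]), array([259.4947,  32.3785])] [array([198.6523, 165.2936]), array([191.5088, 163.4016])]
0.65 pin [294.929   40.5488] [199.3229 162.0272] tip ends [array([317.9935,  38.2597]), array([269.4331,  28.6296])] [array([199.4137, 162.4372]), array([192.4511, 159.8602])]
```

View pics/m5.png

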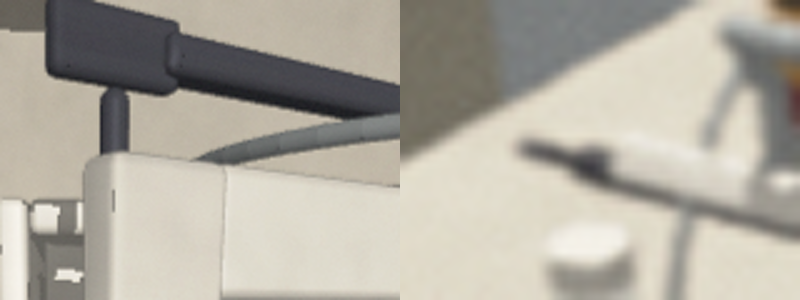

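The wrist crop shows the pin at (286,37), under the middle of the tip (259–310). Both give an angle of about 0.60, and in the scene view the pin is level with the arm. Settling, then handing in.

Call:
{"name": "send_rows", "arguments": {"steps": [[0,0,0,0,-1],[0,0,0,0,-1],[0,0,0,0,-1],[0,0,0,0,-1],[0,0,0,0,-1],[0,0,0,0,-1]]}}

```text
time: 14.25
eef_pos: [0.5067, 0.0529, 0.2226]
tcp_rot: [0.684, 0.729, -0.003, -0.002]
contact_force: [-11.3, -4.4, 1.9]
opening: 0.095
finger_force: 58.7
```

```bash
python3 -c "
from plant import ctrl
s=ctrl.get_state();print(s['eef_pos'],s['dq'],s['finger_force']);print(ctrl.sign_off())"
```

```text
[0.50674729 0.05292602 0.22258755] [-7.33983760e-04  2.18631304e-03  1.63295442e-04 -1.41646397e-03
 -2.12032963e-03  2.07166939e-05] 58.723111152648926
the job is handed in; nothing more can be done
None
```

I pressed the round, bar and cross keys fully down in that order with the lid shut. I then lifted the lid until its pin was level with the index arm's tip (about 0.60 rad), and handed the job in at about 14 s with the gripper still holding it; no verdict came back.

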